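# Swing the high-power objective in on a hardness tester

## Robot

A 6-joint arm with a two-finger parallel gripper is mounted at the origin on the work surface. World frame = base frame: x ahead of the robot, y to its left, z up, the work surface at z = 0. Lengths are in m, angles in rad, forces in N, time in s.
With the tool pointing down it reaches from about 0.225 to 0.875 m from the base axis. Payload 3.4 kg.
Tool frame: the origin (TCP) lies at the very end of the fingers, on their centre line; the grasp point (between the pads) lies 19 mm behind it; z points along the fingers, y is the direction in which the jaws open and shut (so a half turn about z gives the same grasp; the last joint's range is limited). The gripper opens to 85 mm and grips with 20 to 120 N. Pads are 22 mm wide; open, the fingers measure 114 mm over their backs; the gripper's body (76 mm by 85 mm) begins 54 mm behind the grasp point. The pads swing forward as they close: fully open they stand 13 mm farther back than shut.
Start: joints at [-1.345, 0.276, 1.505, -0, 1.361, -0.121], TCP at [0.195, -0.541, 0.231] pointing down, gripper open.
Joint ranges: [-2.89, 2.89], [-0.75, 2.08], [0.22, 2.7], [-1.18, 4.32], [0.11, 2.71], [-2.7, 2.7]. Speed limits (rad/s): [2.57, 2.57, 3.14, 3.14, 3.14, 3.14].

## Interface

Orientations are given as a unit quaternion [w, x, y, z].
In Python, from rig import telemetry, optics, order gives the robot as it stands.
- The arm moves only by the shell command python3 -m creep 'ROWS' [FORCE]. ROWS is a JSON object of lists of equal length, an entry for each row: "slide": the shift along the world's x, y, z normalised to -1 to 1, where 1 is 0.15 m, a list of three; "twist": the turn, a rotation vector about the world's x, y, z normalised to -1 to 1, where 1 is 360 degrees, a list of three; "fingers": the gripper's target within -1 to 1 (fully open at 1, half-way at 0, shut at -1). A call has 1 to 20 rows; each row is the pose to reach, as a shift and turn from the pose commanded when the call began, turning the shorter way round; what a row does not reach only later rows make up. A row lasts 1/10 s, in which the tool goes at most 50 mm and 8.59 degrees, less where a joint would pass 70% of its speed; a pose out of reach is approached as far as the arm can. A call with a number of a shift or a turn outside -1 to 1 is refused whole. A call with a gripper value outside its range is refused whole. The fingers move at their own pace and stop on an object; FORCE is the grip in N (left out, the last holds). Time passes only in rows, so rows that repeat a pose let the fingers close. It gives the time, the measured TCP pose, the force and the opening at its end, in the units of the state.
- telemetry.get_state(): the state, without advancing time (a new reading comes with each control period).
- optics.get_image(name): name is "side" or "top" or "wrist"; returns a dict with "img" (480x640x3 uint8, blue, green, red), "depth" (480x640 float32, m along the optical axis (not along the pixel's ray), 0 where there is no reading), "fovy" (degrees; the focal length in pixels is half the picture's height over the tangent of half this angle, whatever the lens; pixels are square), "cx", "cy" (the principal point, pixels), "world_from_camera" (4x4, takes a point from camera to world coordinates). Camera axes: x right, y down, z forward; pixel columns grow to the right and rows downward; lengths in m; the calibration is good to about 2 mm. A picture is of the moment at which its call begins.
- order.sign_off(): hands the job in, once; it reports no verdict.
The state is a dict: "clock": time; "qpos": joint angles; "qd": joint speeds; "effort": joint torques, N m; "position": TCP position; "ee_rot": TCP orientation; "contact_force": force on the tool from outside, world axes, zero at the start; "moment": the same for the moment, N m; "width": finger opening in m.
Only numpy, scipy, OpenCV 4.12 (cv2) and the standard library are available. Lean on these libraries where they do the work, as an engineer would, in place of code of your own. Each camera call takes 0.05 s, during which the arm holds its last target.

## Task

The indent on the test block has been made and is to be measured: push the black turret of the hardness tester round by its finger tabs until the objective with the blue ring clicks in at the front, straight over the test block, then take the hand away. Push gently with the fingertips, keep off the lenses and indenters, and leave the test block and everything else on the bench where they are.

Things in the scene. Friction and masses are not known exactly. Their poses are not given: they have to be found in the camera images.
- tester: White bench hardness tester, fixed, 420 long x 190 wide x 480 mm high. Origin on the table right under the turret's vertical axis; its -x axis points out of its front, +z up. The column stands 150 to 270 mm behind the turret axis, 125 mm wide. Below the turret the stage, 115 mm square with its top at z 125 mm, is centred 45 mm in front of the turret axis; the base below is 62 mm high.
- turret (a joint): Turret angle, rad, positive counter-clockwise from above; 0 (or +-6.283) puts the blue-ring objective in the working place. Turns over a full turn either way. A spring detent clicks every 60 deg (1.047 rad) and pulls home from 20 deg either side; midway it can rest between clicks; pushing it out takes 4 N at a tab. Stations counter-clockwise: blue ring, steel indenter, yellow, red, green ring, brass indenter.
- tabs: Three black finger tabs sticking out of the turret rim, to be pushed sideways; 120 deg apart, each from 65 to 140 mm from the turret axis, 14 mm wide, 16 high (z 190 to 206 mm), with an inlay on top in the colour of the objective in line with it. Origin on the turret axis at z 198 mm; -x axis along the blue tab, yellow 120 deg counter-clockwise from it seen from above, green 240.
- tab_blue (a point): Point in the middle of the blue tab's height and width, 120 mm from the turret axis (the tab ends at 140 mm).
- lenses: The four objectives and two indenters hanging under the turret disc (disc 136 mm across, z 188 to 209 mm): they reach from z 146 to 188 mm, at most 59 mm from the turret axis. Not to be touched. Origin and axes as tabs.
- lens_blue (a point): Centre of the front lens of the blue-ring objective, 45 mm from the turret axis, in line with the blue tab.
- work_axis (a point): The working place on the tester: 45 mm in front of the turret axis at z 146 mm. The blue objective's front lens must come here.
- nose (a point): Lower front edge of the tester's head, 58 mm in front of the turret axis at z 222 mm. The head overhangs the turret: its nose, up to z 304 mm, is rounded in front (radius 58 mm about the turret axis) and 108 mm wide behind; from 130 mm behind the turret axis on the head is 150 mm wide, up to z 330 mm, with a camera tube to 480 mm. Tabs stick out from under it in front and at the sides.
- block: Round polished steel test block, 48 mm across and 10 mm high, lying loose on the stage under the working place. Origin at the centre of its underside. Must not be shifted.
- mount_black: Black resin-mounted specimen, 31 mm across, 20 mm high, loose on the table. Origin at the centre of its underside. Bystander.
- mount_green: Green resin-mounted specimen, same size, loose. Bystander.
- mount_red: Dark red resin-mounted specimen, same size, loose. Bystander.
- case: Closed wooden indenter case, 80 x 115 x 33 mm, loose. Origin at the centre of its underside. Bystander.
- spirit: Small bottle of cleaning spirit, 52 mm across, 125 mm high, loose. Origin at the centre of its underside. Bystander.
- caliper: Digital caliper lying flat, 235 mm long, loose. Origin under the middle of its beam. Bystander.

How it is judged:
By the outcome, as a careful person would: the job done as asked, in the order asked, and still so for the second after the job is handed in, with the robot touching nothing.
It also fails if it takes over 67 s, if anything falls off the work surface, if the arm or the gripper's body presses on something with over 40 N, if the wrist force passes 120 N, or if a joint passes its speed limit or range.

## Working session

There is one attempt and no reset: what is moved stays moved. The work goes in short steps, Python scripts to look and compute and a shell command to move; the robot and the scene stay as the last step left them, time stands still between calls to the robot, and variables do not carry over. Pictures are saved under pics/ and viewed, and the job is handed in when it is done.

```bash
mkdir -p pics; ls; python3 - <<'E'
from rig import telemetry, optics
import cv2,pickle
print(telemetry.get_state())
for n in ("side","top","wrist"):
    d=optics.get_image(n); cv2.imwrite(f"pics/{n}0.png",d["img"]); pickle.dump(d,open(f"/tmp/{n}0.pkl","wb"))
    print(n,d["fovy"],d["cx"],d["cy"],d["world_from_camera"].round(3).tolist())
E
```

```text
pics
{'clock': 0.0, 'qpos': array([-1.34500757e+00,  2.76598970e-01,  1.50614564e+00, -1.26103367e-06,
        1.36068763e+00, -1.21001720e-01]), 'qd': array([ 0.00097057, -0.00019705,  0.00197476, -0.00049258,  0.00244743,
        0.00194718]), 'effort': array([-1.52579822e-03, -4.16778481e+01, -2.45809937e+01, -2.68053263e-04,
        1.09683917e-02,  2.71574788e-05]), 'position': array([ 0.19530562, -0.54025103,  0.23043246]), 'ee_rot': array([-9.18497531e-04,  9.85004234e-01,  1.72527719e-01, -4.87847755e-05]), 'contact_force': array([-0.14736645,  0.04110865, -0.10969063]), 'moment': array([ 0.03025127, -0.02222868,  0.02461528]), 'width': 0.08504449188630736}
side 42.68984144654383 321.40625579021946 241.84483530552976 [[-0.693, -0.521, 0.497, -0.113], [-0.72, 0.513, -0.467, 0.46], [-0.012, -0.682, -0.731, 1.153], [0.0, 0.0, 0.0, 1.0]]
top 52.26312662214714 320.82829113296606 234.20040082516167 [[0.013, -0.998, 0.067, 0.454], [-1.0, -0.013, 0.006, -0.19], [-0.005, -0.067, -0.998, 1.148], [0.0, 0.0, 0.0, 1.0]]
wrist 71.55528101180772 316.98758280241873 240.14912243643906 [[0.34, -0.896, -0.285, 0.268], [-0.94, -0.324, -0.101, -0.515], [-0.002, 0.302, -0.953, 0.371], [0.0, 0.0, 0.0, 1.0]]
```

View pics/side0.png

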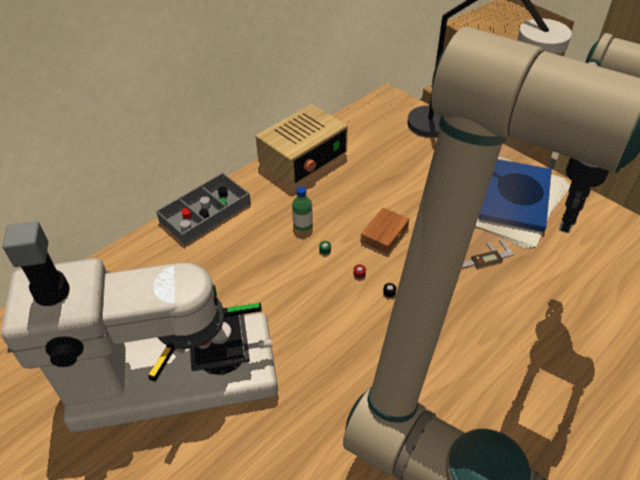

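View pics/top0.png

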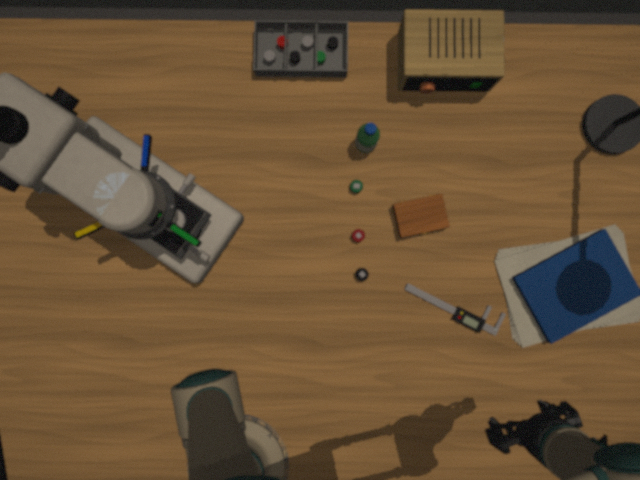

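View pics/wrist0.png

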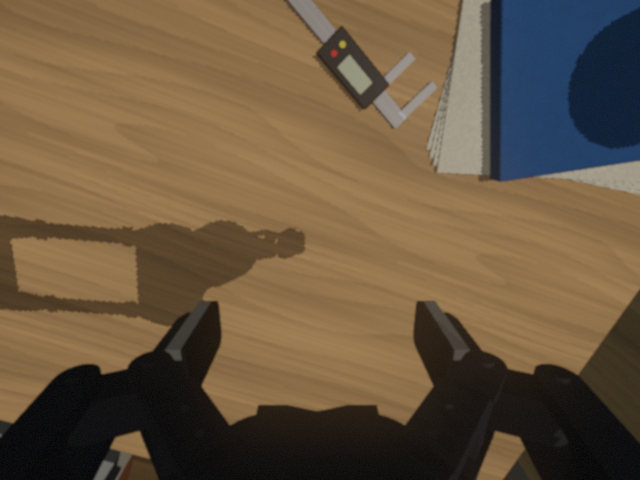

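The top view shows the blue tab (147,152), the green one (183,234) near the front and the yellow one (90,229). I'll measure the inlays next.

```bash
cat > h.py <<'E'
import cv2,numpy as np
from rig import telemetry,optics
def cast(d,uv,z):
    f=240/np.tan(np.radians(d["fovy"])/2); T=d["world_from_camera"]
    uv=np.asarray(uv,float); r=np.c_[(uv[:,0]-d["cx"])/f,(uv[:,1]-d["cy"])/f,np.ones(len(uv))]@T[:3,:3].T
    return T[:3,3]+r*((z-T[2,3])/r[:,2])[:,None]
HUE={"blue":(105,130),"green":(50,75),"yellow":(22,34)}
def depthpts(d,uv):
    f=240/np.tan(np.radians(d["fovy"])/2); T=d["world_from_camera"]
    z=d["depth"][uv[:,1],uv[:,0]]
    p=np.c_[(uv[:,0]-d["cx"])/f*z,(uv[:,1]-d["cy"])/f*z,z]
    return p@T[:3,:3].T+T[:3,3]
def tabs(d,roi=None,zmin=.19,zmax=.225):
    hsv=cv2.cvtColor(d["img"],cv2.COLOR_BGR2HSV); out={}
    for n,(a,b) in HUE.items():
        m=cv2.inRange(hsv,(a,150,50),(b,255,255))
        if roi: 
            k=np.zeros_like(m); x0,y0,x1,y1=roi; k[y0:y1,x0:x1]=255; m&=k
        c,l,s,ce=cv2.connectedComponentsWithStats(m)
        if c<2: continue
        i=1+np.argmax(s[1:,4])
        v,u=np.nonzero(l==i); uv=np.c_[u,v]
        P=cast(d,uv,.206)[:,:2]
        vx=cv2.fitLine(P.astype(np.float32),cv2.DIST_L2,0,.001,.001).ravel()
        t=(P-vx[2:])@vx[:2]
        zz=depthpts(d,uv)[:,2]
        out[n]=dict(n=len(uv),c=P.mean(0),dir=vx[:2],ends=(vx[2:]+vx[:2]*t.min(),vx[2:]+vx[:2]*t.max()),z=np.median(zz),px=uv.mean(0))
    return out
def axis(o):
    A=[];b=[]
    for t in o.values():
        nrm=np.array([-t["dir"][1],t["dir"][0]]); A.append(nrm); b.append(nrm@t["c"])
    return np.linalg.lstsq(np.array(A),np.array(b),rcond=None)
E
python3 - <<'E'
import pickle
from h import *
for n,roi in (("top",(50,100,260,300)),("side",(100,250,290,400))):
    d=pickle.load(open(f"/tmp/{n}0.pkl","rb")); o=tabs(d,roi)
    for k,t in o.items(): print(n,k,t)
    a=axis(o); print(a[0],a[1])
    for k,t in o.items():
        v=t["c"]-a[0]; print(k,np.degrees(np.arctan2(v[1],v[0])),[np.linalg.norm(e-a[0]) for e in t["ends"]])
d=pickle.load(open("/tmp/top0.pkl","rb"))
# white base edge (z=.062) right-front corner
print(cast(d,[(242,212),(197,284),(155,252),(95,120)],.062))
cv2.imwrite("pics/tz.png",cv2.resize(d["img"][40:310,0:270],None,fx=2.2,fy=2.2,interpolation=cv2.INTER_CUBIC))
E
```

```text
top blue {'n': 160, 'c': array([0.6757101 , 0.16082176]), 'dir': array([ 0.99850047, -0.05474303], dtype=float32), 'ends': (array([0.64584407, 0.16245918]), array([0.70566542, 0.15917946])), 'z': np.float64(0.206827418546066), 'px': array([145.375  , 150.99375])}
top green {'n': 192, 'c': array([0.51336617, 0.08051847]), 'dir': array([0.54022425, 0.8415211 ], dtype=float32), 'ends': (array([0.49692826, 0.05491273]), array([0.52941968, 0.10552544])), 'z': np.float64(0.2070290161148356), 'px': array([183.72916667, 234.3125    ])}
top yellow {'n': 190, 'c': array([0.51947961, 0.26980963]), 'dir': array([ 0.42131335, -0.9069151 ], dtype=float32), 'ends': (array([0.50910314, 0.29214598]), array([0.53204035, 0.24277154])), 'z': np.float64(0.20703319295760492), 'px': array([ 86.21578947, 229.92105263])}
[0.56798347 0.1663422 ] [4.67644095e-07]
blue -2.933549751874664 [np.float64(0.07795736399870395), np.float64(0.13786813990309393)]
green -122.47223517618784 [np.float64(0.132156615148832), np.float64(0.07201281347105033)]
yellow 115.1164281182035 [np.float64(0.1389009847810459), np.float64(
[... 235 characters left out ...]
42050358294), 'px': array([242.41843972, 307.34042553])}
side yellow {'n': 143, 'c': array([0.519069  , 0.27257839]), 'dir': array([ 0.41036716, -0.91192037], dtype=float32), 'ends': (array([0.51014932, 0.29239979]), array([0.52896936, 0.25057779])), 'z': np.float64(0.20692695955725893), 'px': array([157.28671329, 365.67132867])}
[0.56787088 0.16413057] []
green -123.54027986408384 [np.float64(0.12821938174306088), np.float64(0.0682165248573312)]
yellow 114.22790181144117 [np.float64(0.14065834561779966), np.float64(0.09479689475983548)]
[[ 0.57404616 -0.00690769  0.062     ]
 [ 0.41266187  0.08893382  0.062     ]
 [ 0.48223666  0.18455662  0.062     ]
 [ 0.77941065  0.33141463  0.062     ]]
```

View pics/tz.png

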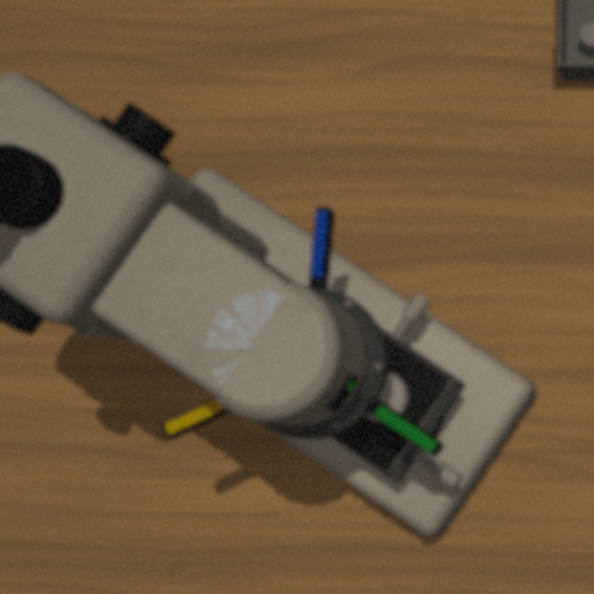

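Axis is at about (0.568, 0.166). The green tab stands at the front (θ ≈ +120°), so the turret needs −120°. I'll push the green tab clockwise with shut fingers, round the robot-side flank. First I move there, turning the wrist so its camera faces outward.

```bash
python3 -m creep '{"slide":[[0.06,0.1,0.05],[0.15,0.25,0.15],[0.26,0.44,0.3],[0.37,0.63,0.3],[0.47,0.8,0.3],[0.54,0.92,0.3],[0.575,0.975,0.3],[0.575,0.975,0.3],[0.575,0.975,0.3]],"twist":[[0,0,0.01],[0,0,0.03],[0,0,0.05],[0,0,0.07],[0,0,0.09],[0,0,0.11],[0,0,0.13],[0,0,0.1494],[0,0,0.1494]],"fingers":[-1,-1,-1,-1,-1,-1,-1,-1,-1]}' 30
python3 -m creep '{"slide":[[0.06,0.1,0],[0.15,0.25,0],[0.26,0.44,0],[0.37,0.63,0],[0.47,0.8,0],[0.54,0.92,0],[0.575,0.975,0],[0.575,0.975,0],[0.575,0.975,0]],"twist":[[0,0,0.01],[0,0,0.03],[0,0,0.05],[0,0,0.07],[0,0,0.09],[0,0,0.11],[0,0,0.13],[0,0,0.1494],[0,0,0.1494]],"fingers":[-1,-1,-1,-1,-1,-1,-1,-1,-1]}'
python3 -c "
from rig import telemetry as t;s=t.get_state();print(s['qpos'],s['contact_force'],s['width'])"
```

```text
clock: 1.05
position: [0.2818, -0.394, 0.2762]
ee_rot: [-0.0, 0.8, 0.6, 0.0]
contact_force: [0.1, 0.6, 0.1]
width: 0.0001
clock: 1.95
position: [0.368, -0.2481, 0.2762]
ee_rot: [-0.0, 0.444, 0.896, 0.0]
contact_force: [0.0, -0.6, 0.3]
width: -0.0002
[-7.50251488e-01  5.06194353e-02  1.67603200e+00 -3.57421393e-05
  1.41525967e+00 -1.40166903e+00] [ 4.89074047e-04 -6.03330253e-01  3.38475682e-01] -0.00020322907077463277
```

```bash
python3 -m creep '{"slide":[[0.06,0.1,0],[0.15,0.25,0],[0.26,0.44,0],[0.37,0.63,0],[0.47,0.8,0],[0.54,0.92,0],[0.575,0.975,0],[0.575,0.975,0],[0.575,0.975,0]],"twist":[[0,0,0.01],[0,0,0.03],[0,0,0.05],[0,0,0.07],[0,0,0.09],[0,0,0.11],[0,0,0.13],[0,0,0.1494],[0,0,0.1494]],"fingers":[-1,-1,-1,-1,-1,-1,-1,-1,-1]}'
python3 -m creep '{"slide":[[0,0,0],[0,0,0],[0,0,0],[0,0,0],[0,0,0],[0,0,0],[0,0,0]],"twist":[[0,0,0.02],[0,0,0.04],[0,0,0.06],[0,0,0.08],[0,0,0.11],[0,0,0.14],[0,0,0.1494]],"fingers":[-1,-1,-1,-1,-1,-1,-1]}'
python3 - <<'E'
from h import *
s=telemetry.get_state();print(s['qpos'],s['position'])
for n in("wrist","top"):
    d=optics.get_image(n); cv2.imwrite(f"pics/{n}1.png",d["img"])
    print(n,d["world_from_camera"].round(3).tolist())
o=tabs(d,(50,100,260,300))
for k,t in o.items(): print(k,t['c'],t['n'])
E
```

```text
clock: 2.85
position: [0.4543, -0.1022, 0.2761]
ee_rot: [-0.0, -0.009, 1.0, 0.0]
contact_force: [0.4, 0.3, 0.7]
width: 0.0003
clock: 3.55
position: [0.4644, -0.0637, 0.274]
ee_rot: [-0.016, -0.431, 0.902, -0.021]
contact_force: [0.9, 0.0, -0.5]
width: -0.0001
[-0.24367907  0.09331952  1.6351277  -0.0533982   1.41068045 -2.69798503] [ 0.46439421 -0.06373502  0.27400464]
wrist [[-0.778, 0.602, 0.179, 0.417], [0.627, 0.757, 0.185, -0.117], [-0.024, 0.256, -0.966, 0.418], [0.0, 0.0, 0.0, 1.0]]
top [[0.013, -0.998, 0.067, 0.454], [-1.0, -0.013, 0.006, -0.19], [-0.005, -0.067, -0.998, 1.148], [0.0, 0.0, 0.0, 1.0]]
blue [0.67599601 0.16090185] 159
yellow [0.51917945 0.27067475] 186
```

View pics/wrist1.png

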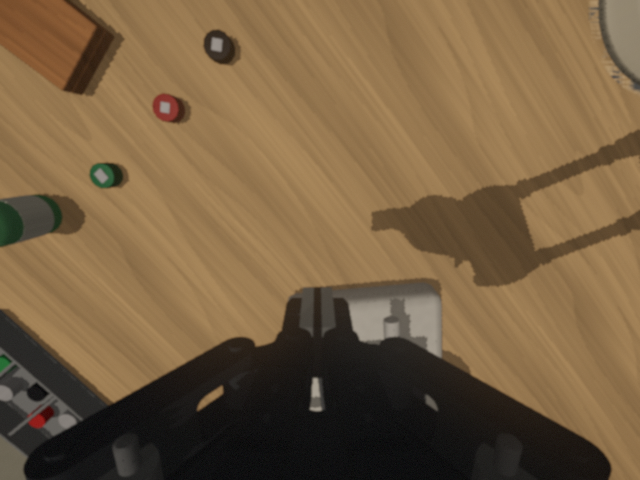

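View pics/top1.png

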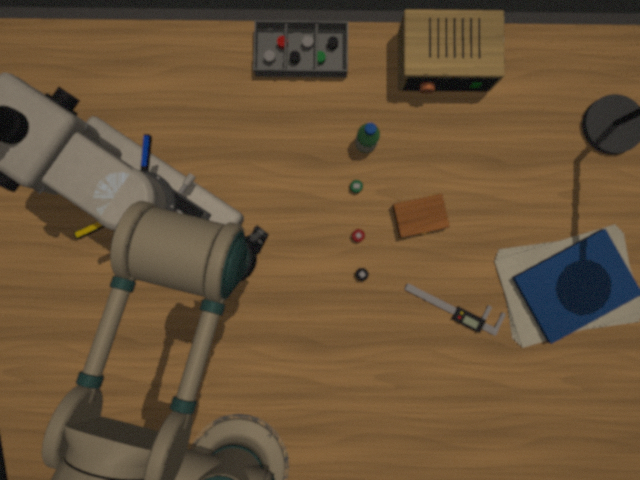

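The last joint hit its range at this azimuth. I'll turn it back about 20° and recheck the pose.

```bash
python3 -m creep '{"slide":[[0,0,0],[0,0,0],[0,0,0],[0,0,0],[0,0,0]],"twist":[[0,0,-0.02],[0,0,-0.04],[0,0,-0.055],[0,0,-0.055],[0,0,-0.055]],"fingers":[-1,-1,-1,-1,-1]}'
python3 -c "
from rig import telemetry as t;import numpy as np;s=t.get_state();q=s['ee_rot'];print(s['qpos'],s['position'],2*np.degrees(np.arctan2(q[2],q[1])),q)"
```

```text
clock: 4.15
position: [0.4638, -0.0621, 0.2738]
ee_rot: [-0.019, -0.273, 0.962, -0.017]
contact_force: [-0.1, 0.4, -0.6]
width: -0.0002
[-0.24404473  0.1022349   1.62520074 -0.0486342   1.42996831 -2.36053307] [ 0.46383943 -0.06206098  0.27382718] 211.67886702081043 [-0.01875392 -0.27285497  0.96172214 -0.01699924]
```

```bash
python3 -m creep '{"slide":[[0.06,0.08,0],[0.15,0.2,0],[0.25,0.35,0],[0.35,0.5,0],[0.44,0.61,0],[0.49,0.68,0],[0.507,0.707,0],[0.507,0.707,0]],"twist":[[0.003,-0.002,0],[0.0068,-0.0043,0],[0.0068,-0.0043,0],[0.0068,-0.0043,0],[0.0068,-0.0043,0],[0.0068,-0.0043,0],[0.0068,-0.0043,0],[0.0068,-0.0043,0]],"fingers":[-1,-1,-1,-1,-1,-1,-1,-1]}'
python3 - <<'E'
from h import *
s=telemetry.get_state();print(s['qpos'],s['position'])
for n in("side","wrist"):
    d=optics.get_image(n); cv2.imwrite(f"pics/{n}2.png",d["img"])
E
```

```text
clock: 4.95
position: [0.5401, 0.0453, 0.2737]
ee_rot: [-0.0, -0.274, 0.962, 0.0]
contact_force: [-0.3, -0.6, 0.9]
width: 0.0003
[-4.47147249e-02  2.04826355e-01  1.49768792e+00  1.08843641e-05
  1.43913412e+00 -2.17114545e+00] [0.54014342 0.0453049  0.27365397]
```

View pics/side2.png

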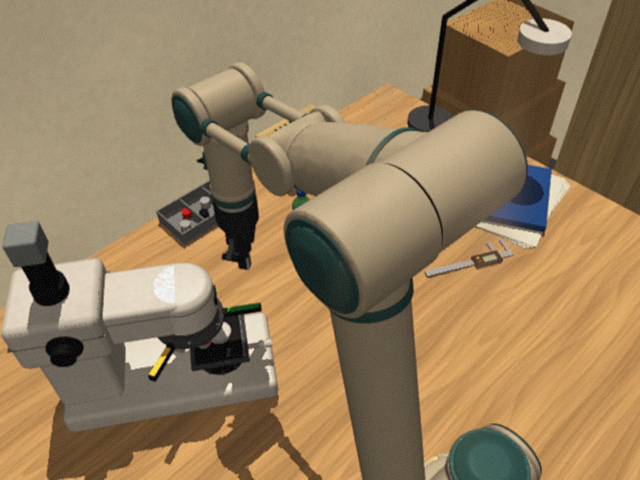

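View pics/wrist2.png

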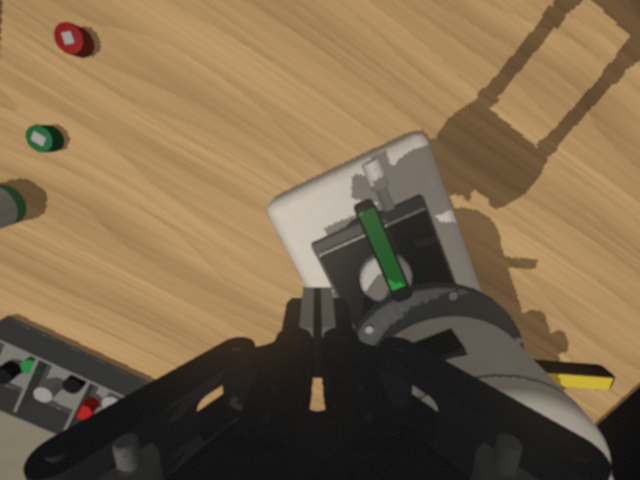

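```bash
python3 -m creep '{"slide":[[0,0,-0.08],[0,0,-0.2],[0,0,-0.35],[0,0,-0.48],[0,0,-0.56],[0,0,-0.6],[0,0,-0.6]],"twist":[[0,0,0],[0,0,0],[0,0,0],[0,0,0],[0,0,0],[0,0,0],[0,0,0]],"fingers":[-1,-1,-1,-1,-1,-1,-1]}'
cat >> h.py <<'E'
def arc(psis,r=.125,A=(.568,.166)):
    p=telemetry.get_state()["position"][:2]; a=np.radians(psis)
    P=np.array(A)+r*np.c_[np.cos(a),np.sin(a)]
    return ((P-p)/.15).round(2).tolist()
E
python3 -c "
from h import *
print(telemetry.get_state()['position']);print(arc(np.arange(-106,-154,-3)))"
```

```text
clock: 5.75
position: [0.5395, 0.0444, 0.1832]
ee_rot: [-0.0, -0.274, 0.962, 0.0]
contact_force: [-0.3, -0.3, 0.3]
width: -0.0003
[0.53952892 0.04439423 0.18317578]
[[-0.04, 0.01], [-0.08, 0.02], [-0.12, 0.04], [-0.16, 0.06], [-0.2, 0.07], [-0.24, 0.1], [-0.28, 0.12], [-0.31, 0.15], [-0.35, 0.17], [-0.38, 0.2], [-0.41, 0.23], [-0.44, 0.26], [-0.47, 0.3], [-0.49, 0.33], [-0.52, 0.37], [-0.54, 0.41]]
```

```bash
python3 -m creep '{"slide":[[-0.04,0.01,0],[-0.08,0.02,0],[-0.12,0.04,0],[-0.16,0.06,0],[-0.2,0.07,0],[-0.24,0.1,0],[-0.28,0.12,0],[-0.31,0.15,0],[-0.33,0.16,0]],"twist":[[0,0,0],[0,0,0],[0,0,0],[0,0,0],[0,0,0],[0,0,0],[0,0,0],[0,0,0],[0,0,0]],"fingers":[-1,-1,-1,-1,-1,-1,-1,-1,-1]}'
python3 - <<'E'
from h import *
d=optics.get_image("top"); o=tabs(d,(50,100,260,300))
for k,t in o.items(): v=t['c']-[.568,.166]; print(k,t['n'],np.degrees(np.arctan2(v[1],v[0])))
d=optics.get_image("side"); cv2.imwrite("pics/side3.png",d["img"])
d=optics.get_image("wrist"); cv2.imwrite("pics/wrist3.png",d["img"])
print(arc(np.arange(-130,-180,-3)))
E
```

```text
clock: 6.65
position: [0.4898, 0.0691, 0.184]
ee_rot: [-0.0, -0.274, 0.962, -0.0]
contact_force: [3.2, -0.7, 1.5]
width: -0.0
blue 162 -18.07029939070184
[[-0.01, 0.01], [-0.04, 0.04], [-0.07, 0.07], [-0.1, 0.1], [-0.13, 0.13], [-0.16, 0.17], [-0.18, 0.21], [-0.2, 0.24], [-0.22, 0.28], [-0.24, 0.32], [-0.26, 0.36], [-0.27, 0.4], [-0.28, 0.45], [-0.29, 0.49], [-0.3, 0.53], [-0.31, 0.58], [-0.31, 0.62]]
```

View pics/side3.png

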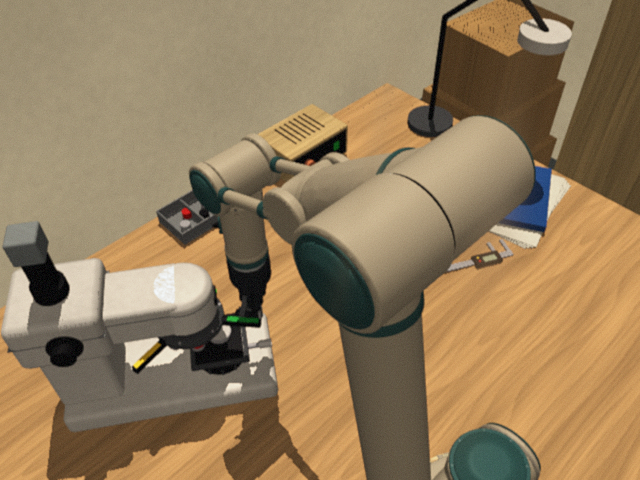

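View pics/wrist3.png

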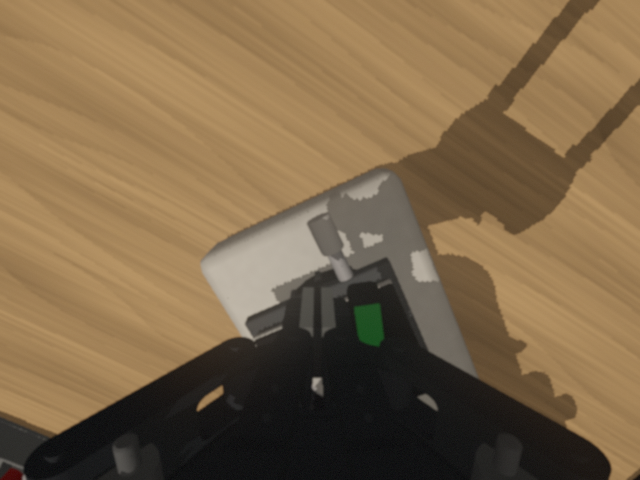

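The green tab has moved about 15° at roughly 3 N, with the fingertip pushing cleanly on its flank. Continuing round the arc.

```bash
python3 -m creep '{"slide":[[-0.02,0.02,0],[-0.04,0.04,0],[-0.07,0.07,0],[-0.1,0.1,0],[-0.13,0.13,0],[-0.16,0.17,0],[-0.18,0.21,0],[-0.2,0.24,0],[-0.22,0.28,0],[-0.24,0.32,0],[-0.26,0.36,0],[-0.27,0.4,0],[-0.28,0.45,0],[-0.29,0.49,0],[-0.3,0.53,0],[-0.31,0.58,0]],"twist":[[0,0,0],[0,0,-0.005],[0,0,-0.01],[0,0,-0.015],[0,0,-0.02],[0,0,-0.025],[0,0,-0.03],[0,0,-0.035],[0,0,-0.04],[0,0,-0.045],[0,0,-0.05],[0,0,-0.055],[0,0,-0.06],[0,0,-0.065],[0,0,-0.07],[0,0,-0.075]],"fingers":[-1,-1,-1,-1,-1,-1,-1,-1,-1,-1,-1,-1,-1,-1,-1,-1]}'
python3 - <<'E'
from h import *
d=optics.get_image("top"); cv2.imwrite("pics/top4.png",d["img"]); o=tabs(d,(50,100,260,300))
for k,t in o.items(): v=t['c']-[.568,.166]; print(k,t['n'],np.degrees(np.arctan2(v[1],v[0])))
d=optics.get_image("side"); cv2.imwrite("pics/side4.png",d["img"])
print(telemetry.get_state()['qpos'])
print(arc(np.arange(-178,-240,-3)))
E
```

```text
clock: 8.4
position: [0.4423, 0.1556, 0.1831]
ee_rot: [-0.002, -0.041, 0.999, -0.001]
contact_force: [2.1, -2.5, 0.3]
width: 0.0001
blue 172 -62.35026670313861
green 67 175.24481352739113
[ 1.90428833e-01  1.53065046e-01  1.79551446e+00 -7.88695152e-04
  1.19623540e+00 -1.46444514e+00]
[[0.0, 0.04], [0.0, 0.08], [0.01, 0.13], [0.01, 0.17], [0.02, 0.21], [0.02, 0.26], [0.04, 0.3], [0.05, 0.34], [0.06, 0.38], [0.08, 0.42], [0.1, 0.46], [0.12, 0.5], [0.15, 0.53], [0.17, 0.57], [0.2, 0.6], [0.23, 0.64], [0.26, 0.67], [0.29, 0.7], [0.32, 0.73], [0.36, 0.75], [0.4, 0.78]]
```

View pics/side4.png

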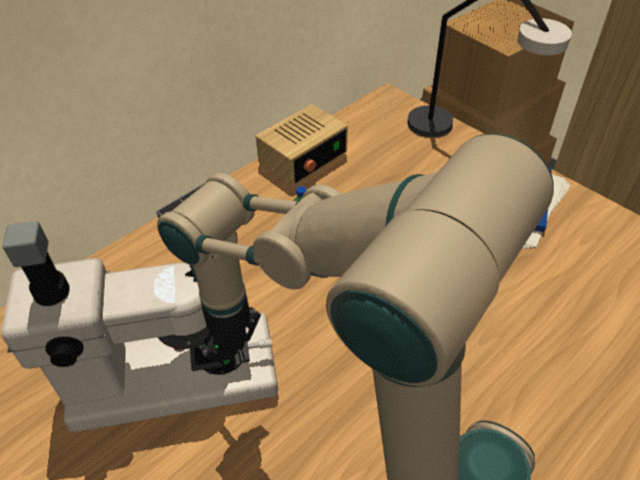

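View pics/top4.png

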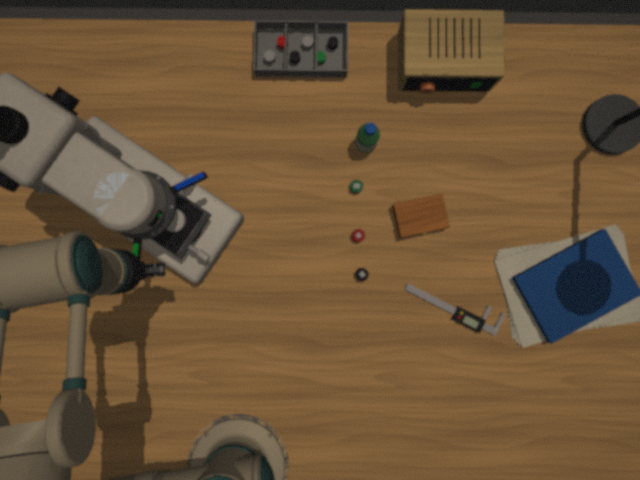

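```bash
python3 -m creep '{"slide":[[0.0,0.04,0],[0.0,0.08,0],[0.01,0.13,0],[0.01,0.17,0],[0.02,0.21,0],[0.02,0.26,0],[0.04,0.3,0],[0.05,0.34,0],[0.06,0.38,0],[0.08,0.42,0]],"twist":[[0,0,-0.005],[0,0,-0.01],[0,0,-0.015],[0,0,-0.02],[0,0,-0.025],[0,0,-0.03],[0,0,-0.035],[0,0,-0.04],[0,0,-0.045],[0,0,-0.05]],"fingers":[-1,-1,-1,-1,-1,-1,-1,-1,-1,-1]}'
python3 - <<'E'
from h import *
d=optics.get_image("top"); cv2.imwrite("pics/top5.png",d["img"]); o=tabs(d,(50,100,260,300))
for k,t in o.items(): v=t['c']-[.568,.166]; print(k,t['n'],np.degrees(np.arctan2(v[1],v[0])))
d=optics.get_image("side"); cv2.imwrite("pics/side5.png",d["img"])
print(telemetry.get_state()['qpos'])
print(arc(np.arange(-208,-240,-3)))
E
```

```text
clock: 9.5
position: [0.4544, 0.218, 0.1831]
ee_rot: [-0.002, 0.115, 0.993, -0.001]
contact_force: [-0.4, -0.8, 1.1]
width: -0.0001
blue 198 -91.5861583006471
green 111 145.1538180440908
yellow 104 27.086116628347984
[ 3.10044170e-01  2.05755531e-01  1.72663185e+00  1.72275581e-04
  1.21180783e+00 -1.03092688e+00]
[[0.02, 0.04], [0.04, 0.08], [0.06, 0.11], [0.09, 0.15], [0.11, 0.18], [0.14, 0.22], [0.17, 0.25], [0.21, 0.28], [0.24, 0.3], [0.27, 0.33], [0.31, 0.35]]
```

View pics/side5.png

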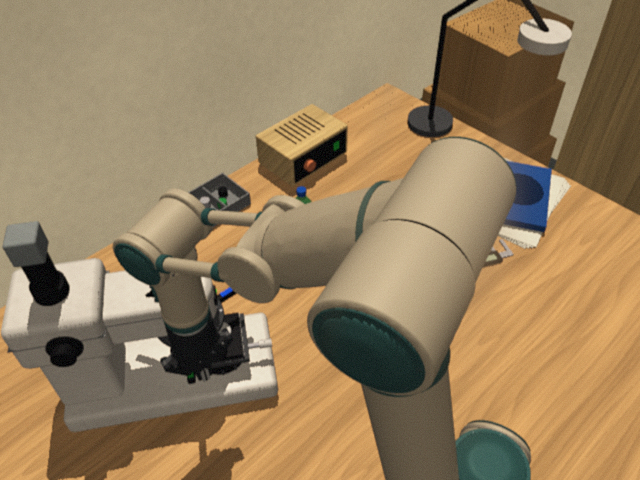

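View pics/top5.png

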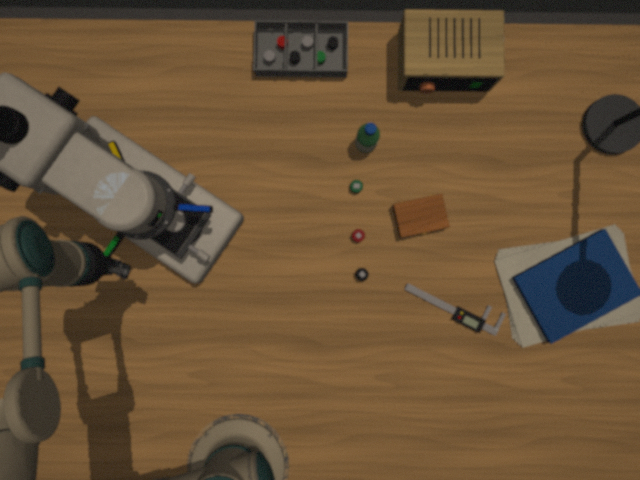

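```bash
python3 -m creep '{"slide":[[0.02,0.04,0],[0.04,0.08,0],[0.06,0.11,0],[0.09,0.15,0],[0.11,0.18,0],[0.14,0.22,0],[0.16,0.235,0],[0.17,0.25,0],[0.17,0.25,0],[0.17,0.25,0]],"twist":[[0,0,-0.005],[0,0,-0.01],[0,0,-0.015],[0,0,-0.02],[0,0,-0.025],[0,0,-0.03],[0,0,-0.03],[0,0,-0.03],[0,0,-0.03],[0,0,-0.03]],"fingers":[-1,-1,-1,-1,-1,-1,-1,-1,-1,-1]}'
python3 - <<'E'
from h import *
d=optics.get_image("top"); cv2.imwrite("pics/top6.png",d["img"]); o=tabs(d,(50,100,260,300))
for k,t in o.items(): v=t['c']-[.568,.166]; print(k,t['n'],np.degrees(np.arctan2(v[1],v[0])),t['c'])
d=optics.get_image("side"); cv2.imwrite("pics/side6.png",d["img"])
print(telemetry.get_state()['qpos'])
E
```

```text
clock: 10.6
position: [0.4812, 0.2559, 0.1838]
ee_rot: [-0.0, 0.208, 0.978, -0.0]
contact_force: [-1.0, 0.1, 0.4]
width: -0.0001
blue 212 -122.32920552568743 [0.51349576 0.07988003]
green 118 115.15605700527242 [0.52088317 0.26632801]
yellow 210 -2.2936326783741534 [0.67738065 0.16161899]
[ 3.61489311e-01  2.62702756e-01  1.64580986e+00 -5.68407075e-04
  1.23350264e+00 -7.90060554e-01]
```

View pics/side6.png

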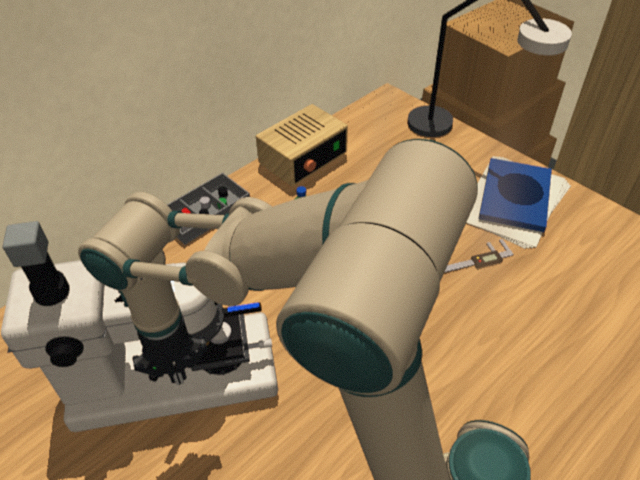

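View pics/top6.png

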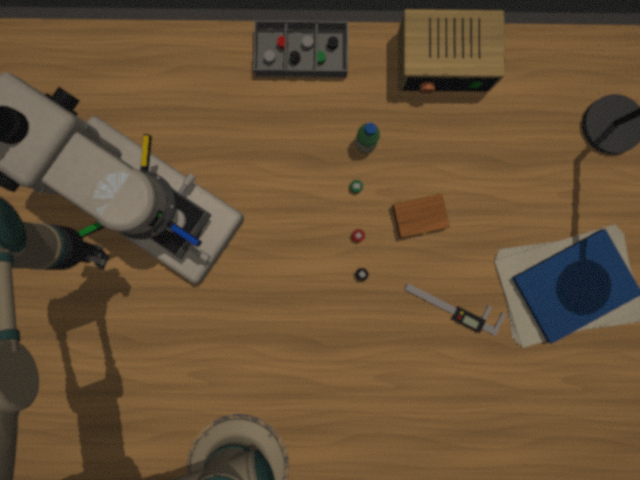

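The blue tab is now where the green one stood, so it has clicked in. Withdrawing away from the tab, then up.

```bash
python3 -m creep '{"slide":[[-0.04,-0.05,0],[-0.12,-0.13,0],[-0.22,-0.2,0],[-0.35,-0.25,0],[-0.5,-0.3,0.05],[-0.6,-0.35,0.2],[-0.7,-0.38,0.4],[-0.75,-0.4,0.65],[-0.75,-0.4,0.85],[-0.75,-0.4,0.95],[-0.75,-0.4,0.95],[-0.75,-0.4,0.95]],"twist":[[0,0,0],[0,0,0],[0,0,0],[0,0,0],[0,0,0],[0,0,0],[0,0,0],[0,0,0],[0,0,0],[0,0,0],[0,0,0],[0,0,0]],"fingers":[-1,-1,-1,-1,-1,-1,-1,-1,-1,-1,-1,-1]}'
python3 - <<'E'
from h import *
import pickle
d=optics.get_image("top"); cv2.imwrite("pics/top7.png",d["img"]); o=tabs(d,(50,100,260,300))
for k,t in o.items(): v=t['c']-[.568,.166]; print(k,t['n'],np.degrees(np.arctan2(v[1],v[0])),t['c'])
d0=pickle.load(open("/tmp/top0.pkl","rb"))
df=cv2.absdiff(d["img"],d0["img"]).max(2)
cv2.imwrite("pics/diff7.png",np.where(df>40,255,0).astype(np.uint8))
d=optics.get_image("side"); cv2.imwrite("pics/side7.png",d["img"])
s=telemetry.get_state();print(s['qpos'],s['contact_force'],s['qd'])
E
```

```text
clock: 11.9
position: [0.3683, 0.1957, 0.3258]
ee_rot: [-0.0, 0.208, 0.978, -0.0]
contact_force: [-0.1, 0.4, -1.1]
width: 0.0002
blue 208 -122.31118067425112 [0.51355114 0.07990762]
green 142 115.28159448199877 [0.5192233  0.26927376]
yellow 207 -2.2798637259022225 [0.67698293 0.16166116]
[ 3.21927998e-01 -9.86151238e-03  1.62026523e+00 -5.52201702e-04
  1.53419300e+00 -8.29454926e-01] [-0.41724047  0.33037879 -0.95968499] [-0.00145033  0.00824305 -0.00209436 -0.00015925  0.00251578  0.00085708]
```

View pics/side7.png

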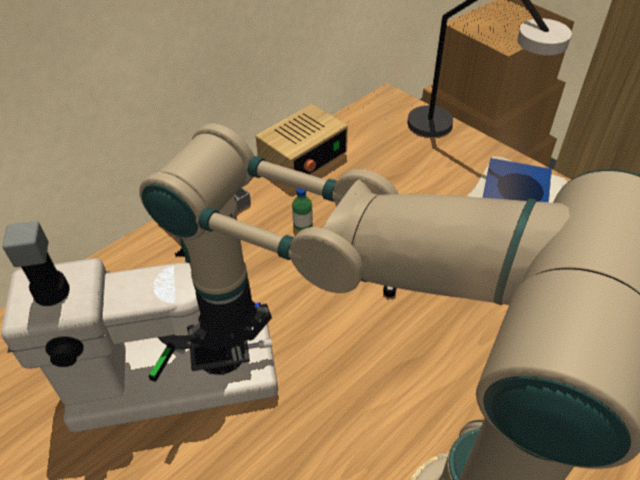

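View pics/top7.png

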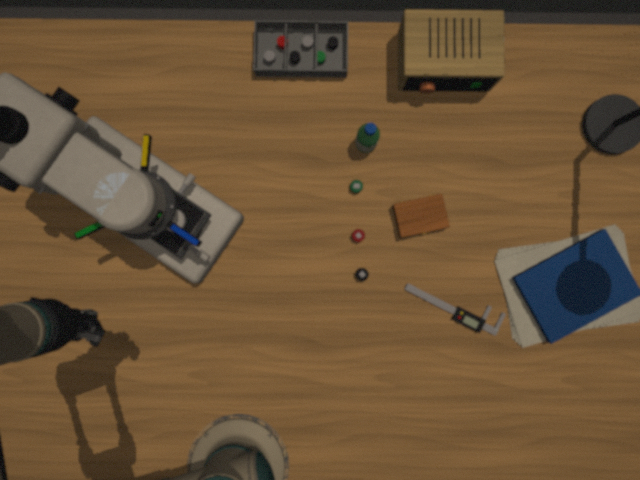

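View pics/diff7.png

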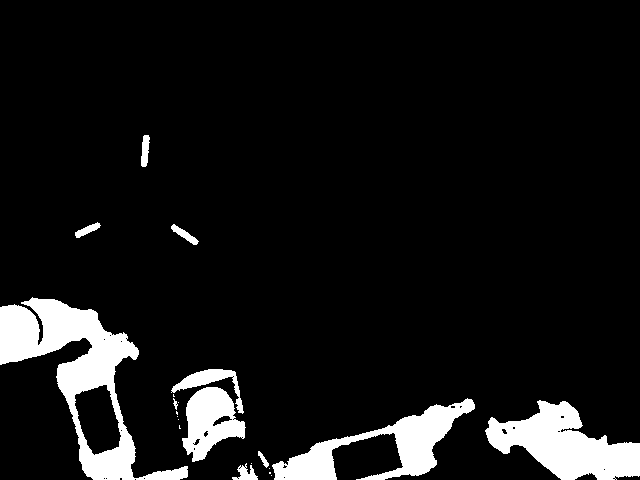

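```bash
python3 -c "
from rig import order;print(order.sign_off())"
```

```text
the job is handed in; nothing more can be done
None
```

The blue-ring objective is clicked in at the front over the test block. The hand is clear of the tester, and the job is handed in at about 12 s of the 67 s allowed.

I pushed the green tab 120° clockwise with the shut fingertips. The force readings after each move were about 4 N at most. The spring detent pulled the turret home over the last few degrees, and I then drew the hand away and up.

**Checks after withdrawing:**
- **Turret:** the blue inlay's centre is at (0.514, 0.080) m, within 1 mm of where the green inlay stood at the start. It did not move when the hand left. The yellow and green tabs also sit where the blue and yellow ones had been.
- **Bench:** comparing the top camera picture with the one from the start, only the three tab colours, the arm and its shadow differ. The part of the block visible from above, the specimens, case, bottle and caliper have not moved.
- **Contact:** the force reading is back to noise, about 1 N.

**Checks that disagreed or failed:**
- **Angle:** a rough reading of the tester's base edge puts its front at −121°, against −122.3° for the blue tab. That is within what the pictures can resolve.
- **Wrist joint:** on the approach I asked for more turn than the last joint allows, so the arm stopped at its range limit and the tool tilted about 3°. I corrected this in free air before touching anything.

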